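Re-index the swivelling board holder

ROBOT

A 6-joint arm with a two-finger parallel gripper is mounted at the origin on the work surface. World frame = base frame: x ahead of the robot, y to its left, z up, the work surface at z = 0. Lengths are in m, angles in rad, forces in N, time in s.
With the tool pointing down it reaches from about 0.3 to 0.875 m from the base axis. Payload 6.4 kg.
Tool frame: the origin (TCP) lies at the centre of the arm's flange, where the gripper is bolted on; the fingertips stand 173 mm ahead of it and the grasp point (between the pads) lies ctrl.grip_point_offset ahead of it (ctrl.grip_point_offset is the distance from the TCP to the grasp point, in m); z points along the fingers, y is the direction in which the jaws open and shut (so a half turn about z gives the same grasp; the last joint's range is limited). The gripper opens to 85 mm and grips with 20 to 120 N. Pads are 22 mm wide; open, the fingers measure 114 mm over their backs; the gripper's body (76 mm by 85 mm) begins 54 mm behind the grasp point. The pads swing forward as they close: fully open they stand 13 mm farther back than shut.
Start: joints at [1.122, 0.181, 1.607, -0, 1.354, -0.206], TCP at [0.138, 0.558, 0.405] pointing down, gripper open.
Joint ranges: [-2.99, 2.99], [-0.89, 2.07], [0.3, 2.58], [-1.14, 4.28], [0, 2.63], [-3.12, 3.12]. Speed limits (rad/s): [2.57, 2.57, 3.01, 3.14, 3.14, 3.14].

INTERFACE

Orientations are given as a unit quaternion [w, x, y, z].
In Python, from bench import ctrl, cams, boxes_of, landmark_of gives the robot as it stands.
- The arm moves only by the shell command python3 -m handwheel 'ROWS'. ROWS is JSON, a list of rows, each an object with "offset": the shift along the tool's x, y, z in m, a list of three; "spin": the turn about the tool's z in degrees; "grip": the opening, from 0 (shut) to 1 (fully open). A call has 1 to 20 rows; each row is the pose to reach, as a shift and turn from the pose commanded when the call began, along the tool's axes at that moment; what a row does not reach only later rows make up. A row lasts 1/8 s, in which the tool goes at most 62.5 mm and 10.7 degrees, less where a joint would pass 70% of its speed; a pose out of reach is approached as far as the arm can. A call with a gripper value outside its range is refused whole. The fingers move at their own pace and stop on an object; the grip force is fixed at half the most. Time passes only in rows, so rows that repeat a pose let the fingers close. It gives the time, the measured TCP pose, the force and the opening at its end, in the units of the state.
- ctrl.get_obs(): the state, without advancing time (a new reading comes with each control period).
- cams.camera(name): name is "scene" or "top" or "wrist"; returns a dict with "color" (480x640x3 uint8, red, green, blue), "camera_matrix" (3x3 intrinsics, pixels), "view" (4x4, takes a point from world to camera coordinates); the wrist camera has in their place "tool_from_camera" (4x4, takes a point from camera to tool coordinates, whose origin is the TCP and whose axes are the flange's). Camera axes: x right, y up, looking along -z (the intrinsics and any distortion apply to the point x, -y, -z); pixel columns grow to the right and rows downward; lengths in m; the calibration is good to about 2 mm. A picture is of the moment at which its call begins: read the wrist's pose just before it. There is no depth.
- ctrl.hand_in(): hands the job in, once; it reports no verdict.
Trained networks look in a picture, given as the dict that the camera call returned (one of the last four; its "shot" number tells which), for a name from the list of things; names that differ only in an ending like _2 or _b are one class to them, and where a whole thing is asked for, a point or a joint stands for the part that bears it (a point fixed in the world has none). Each returns a list of dicts, best first, with "confidence" (0 to 1); they miss things now and then, are a little off and sometimes report something else, mostly with a low value. They report only what shows in the picture. A call takes as long as a camera call. They do not tell look-alikes from the thing itself.
- boxes_of(picture, thing): "uv" ([column, row] in pixels, amid what is visible of it).
- landmark_of(picture, thing): "uv" ([column, row] in pixels: a listed point, or the origin of a listed thing).
The state is a dict: "time_s": time; "q": joint angles; "dq": joint speeds; "joint_efforts": joint torques, N m; "eef_pos": TCP position; "eef_rot": TCP orientation; "wrist_force": force on the tool from outside, world axes, zero at the start; "torque": the same for the moment, N m; "opening": opening from 0.0 (shut) to 1.0 (fully open).
Only numpy, scipy, OpenCV 4.12 (cv2) and the standard library are available. Lean on these libraries where they do the work, as an engineer would, in place of code of your own. Each camera call takes 0.05 s, during which the arm holds its last target.

TASK

The circuit-board holder is locked by a spring plunger: pull the plunger's T-bar up, twist it (it gives only one way; feel which) so that it stays out by itself, let go, and swing the holder by its upright handle to the stop on the side where the soldering-iron stand is. Then twist the T-bar back so that the plunger drops fully home and locks the holder there, let go, and leave everything else on the bench where it is.

Things in the scene. Friction and masses are not known exactly. Their poses are not given: they have to be found in the camera images.
- base: The holder's fixed base: dark steel plate 230 x 150 x 14 mm, bolted down. Origin on the vertical swivel axis at bench level; its own x axis points from the swivel axis straight away from the plunger, which stands at x = -70 mm, y = 0 in this frame.
- housing_top (a point): Centre of the top of the plunger's closed round aluminium housing, on the plunger's axis: 52 mm across, top 94 mm above the bench, carried by a column 44 mm wide on the side away from the swivel axis. The T-bar stands above it on a stem.
- swivel (a joint): Swivel angle (rad), counterclockwise from above positive; 0 at the start, handle straight opposite the plunger. The holder locks in three notches: at 0 and at +1.047 and -1.047 (60 degrees either side); end stops at +-1.29. Unlocked it turns stiffly (about 0.12 N m) and stays where left; locked, it has about 1.5 degrees of play.
- plate (a point): Top centre, on the swivel axis, of the holder's steel index plate: radius 81 mm, top 44 mm above the bench, open notches in its rim. A lowered plunger between notches rides on the rim, which can then still be turned under it, and it drops home with a click when a notch comes within about 1 degree of it.
- handle (a point): Top centre of the holder's upright black handle, a round post 22 mm across and 55 mm tall, its top 107 mm above the bench, 115 mm from the swivel axis. Towards the axis lies the flat green board, 74 x 76 mm, its edge 18 mm from the post's centre, everything on it under 70 mm above the bench.
- plunger (a joint): Lift of the plunger (m): 0 home in a notch, 0.010 riding on the rim between notches, 0.018 held out (its key on the ledge inside the housing), 0.024 the upper end stop. Spring and weight press it down with about 8 N at home, 13 N at the upper end.
- tbar: The plunger's T-bar, a plain black bar 70 mm long, 18 mm wide, 26 mm high on a 12 mm stem. Origin on the plunger's axis, at bench level when home; the bar's underside is 106 mm and its top 132 mm above the origin. Its x axis runs along the bar, and at home lies along the base's x axis (give or take 10 degrees of play). It cannot be twisted until lifted.
- tbar_top (a point): Centre of the T-bar's top face. Lifted 0.020 or more, the bar twists one way only, up to 1.45 rad; the other way a hard stop is met after about 0.07 rad. Which way is free differs from unit to unit and cannot be seen. Twisted by 0.4 rad or more it stays out when let go; twisted back to its home direction it can drop.
- iron_stand: Soldering-iron stand, loose, 0.7 kg: dark base 110 x 70 mm, a sponge, and a steel coil holding an iron aslant, about 120 mm high. Origin under the centre of its base. It stands about 240 mm from the swivel axis, in the direction of one of the two 60-degree stops, on either side.
- reel_stand: Solder-reel stand, loose, 0.6 kg: base 90 x 80 mm with a white-flanged reel 64 mm across on an axle, 87 mm high. Origin under its centre. It stands likewise on the other side.
- multimeter: Grey handheld meter lying flat, 160 x 80 x 43 mm, left of the holder. Origin under its centre.
- screwdriver: Black-handled screwdriver lying on the bench, 190 mm long, to the right near the robot.
- flux_bottle: Clear bottle 52 mm across, 120 mm tall, far right. Origin under its centre.
- parts_tray: Grey divided tray 130 x 100 x 35 mm, far right. Origin under its centre.
- tool_cup: Dark steel cup 70 mm across, 90 mm tall, on the left. Origin under its centre.
Mind the look-alikes: they are no part of the job. What is shaped like the iron_stand but red is not meant.

How it is judged:
On the way, in this order (a step that is already met when the one before it is completed fails the run):
1. The plunger stays out by itself, untouched by the fingers (value of joint plunger above 0.014 m and contact force between the fingers and tbar below 0.1 N and velocity of joint plunger below 0.01 m/s), for 0.2 s.
2. The holder has been swung towards the iron stand's side, the plunger not home (horizontal distance between handle and iron_stand below 0.155 m and value of joint plunger above 0.006 m), for 0.1 s.
At the end, for the whole second after the job is handed in: The holder's handle is on the iron stand's side (its top centre within 155 mm, seen from above, of the iron stand's origin), the plunger is home in that side's notch (lift under 3 mm), and the holder is at rest (horizontal distance between handle and iron_stand below 0.155 m and value of joint plunger below 0.003 m and velocity of joint swivel between -0.05 and 0.05 rad/s); the robot touches nothing.
It fails at once if One of the loose things on the bench is shifted by more than 30 mm (distance of any of iron_stand, reel_stand, multimeter, screwdriver, flux_bottle, parts_tray, tool_cup from where it was at the start of the episode above 0.03 m).
It also fails if it takes over 72 s, if anything falls off the work surface, if the arm or the gripper's body presses on something with over 40 N, if the wrist force passes 120 N, or if a joint passes its speed limit or range.

## Working session

There is one attempt and no reset: what is moved stays moved. The work goes in short steps, Python scripts to look and compute and a shell command to move; the robot and the scene stay as the last step left them, time stands still between calls to the robot, and variables do not carry over. Pictures are saved under pics/ and viewed, and the job is handed in when it is done.

```bash
ls; mkdir -p pics; cat > h.py <<'E'
import numpy as np, cv2
from bench import ctrl, cams, boxes_of, landmark_of
def save(p,n): cv2.imwrite('pics/'+n,cv2.cvtColor(p['color'],cv2.COLOR_RGB2BGR))
def view_of(p):
    return np.array(p['view'])
def ray(p,uv,V=None):
    K=np.array(p['camera_matrix']);V=np.array(p['view']) if V is None else V
    d=np.linalg.inv(K)@np.array([uv[0],uv[1],1.]);d=np.array([d[0],-d[1],-d[2]])
    R=V[:3,:3];c=-R.T@V[:3,3];return c,R.T@d
def at_z(p,uv,z,V=None):
    c,d=ray(p,uv,V);return c+d*(z-c[2])/d[2]
def proj(p,X,V=None):
    K=np.array(p['camera_matrix']);V=np.array(p['view']) if V is None else V
    x=V[:3,:3]@np.array(X)+V[:3,3];x=np.array([x[0],-x[1],-x[2]]);u=K@x;return u[:2]/u[2]
E
cat > a.py <<'E'
from h import *
o=ctrl.get_obs();print({k:np.round(v,3).tolist() for k,v in o.items()},ctrl.grip_point_offset)
for n in ['top','scene']:
    p=cams.camera(n);save(p,n+'0.png');print(n,p.keys(), [k for k in p if 'dist' in k])
    for t,z in [('housing_top',.094),('plate',.044),('handle',.107),('tbar_top',.132),('base',0),('tbar',0),('iron_stand',0),('reel_stand',0),('multimeter',0),('tool_cup',0),('flux_bottle',0)]:
        for r in landmark_of(p,t)[:3]: print(t,np.round(r['uv'],1),round(r['confidence'],2),np.round(at_z(p,r['uv'],z),3))
E
python3 a.py
```

```text
pics
{'time_s': 0.0, 'q': [1.122, 0.182, 1.608, 0.0, 1.354, -0.206], 'dq': [-0.001, 0.0, -0.0, -0.0, 0.002, 0.001], 'joint_efforts': [0.002, -44.486, -35.135, -0.0, 0.009, 0.0], 'eef_pos': [0.138, 0.558, 0.404], 'eef_rot': [-0.0, 0.121, 0.993, -0.001], 'wrist_force': [0.738, -0.359, 0.102], 'torque': [-0.014, 0.042, -0.046], 'opening': 0.999} 0.1547
top dict_keys(['color', 'camera_matrix', 'view', 'shot']) []
housing_top [307.4 250.1] 0.72 [0.471 0.01  0.094]
plate [298.  219.4] 0.94 [0.557 0.035 0.044]
handle [279.  175.2] 0.56 [0.657 0.077 0.107]
tbar_top [308.7 243.1] 0.8 [0.484 0.006 0.132]
tbar_top [356.7 155. ] 0.52 [ 0.696 -0.113  0.132]
base [293.3 229.4] 0.71 [0.537 0.05  0.   ]
base [358.2 154. ] 0.23 [ 0.743 -0.13   0.   ]
tbar [308.6 252.3] 0.54 [0.475 0.01  0.   ]
iron_stand [215.  217.1] 0.78 [0.575 0.259 0.   ]
iron_stand [191.7 270.1] 0.75 [0.434 0.319 0.   ]
iron_stand [278.3 176. ] 0.62 [0.685 0.089 0.   ]
reel_stand [356.9 154.1] 0.68 [ 0.742 -0.127  0.   ]
multimeter [113.9 237.8] 0.92 [0.524 0.528 0.   ]
tool_cup [140.6 297.4] 0.64 [0.365 0.451 0.   ]
flux_bottle
[... 298 characters left out ...]
624 -0.557  0.094]
plate [337.7 263. ] 0.69 [0.55  0.04  0.044]
handle [374.8 256. ] 0.79 [0.668 0.078 0.107]
tbar_top [315.9 236.7] 0.76 [0.48  0.014 0.132]
base [338.7 270.9] 0.87 [0.544 0.053 0.   ]
base [192.4 336. ] 0.31 [ 0.403 -0.456  0.   ]
base [336.  261.7] 0.24 [0.505 0.087 0.   ]
iron_stand [359.1 223.2] 0.86 [0.425 0.323 0.   ]
iron_stand [432.8 241.2] 0.72 [0.696 0.396 0.   ]
iron_stand [385.9 245.7] 0.65 [0.583 0.269 0.   ]
reel_stand [354.1 326.7] 0.83 [ 0.745 -0.126  0.   ]
reel_stand [211.1 369.9] 0.45 [ 0.545 -0.509  0.   ]
multimeter [409.4 207.2] 0.63 [0.509 0.533 0.   ]
tool_cup [367.6 200. ] 0.86 [0.353 0.474 0.   ]
flux_bottle [190.2 337.5] 0.96 [ 0.403 -0.464  0.   ]
```

View pics/top0.png

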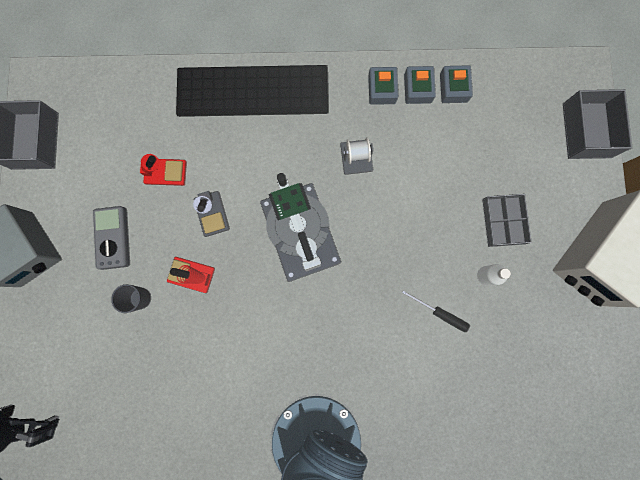

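View pics/scene0.png

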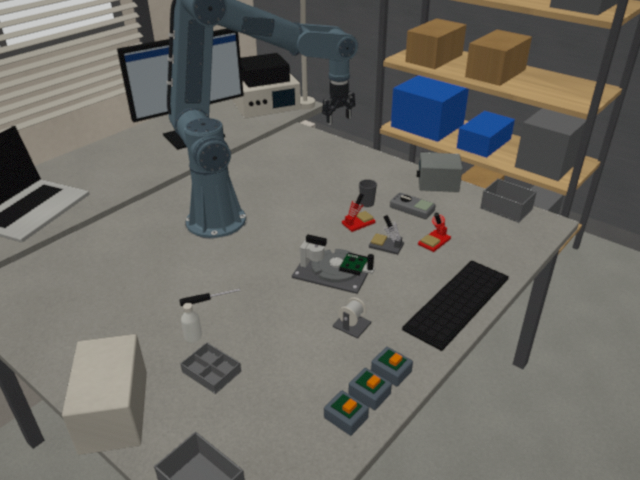

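The top image shows the grey iron stand at px (212,213). That is left of the holder, the counterclockwise side, and the red ones are decoys. The reel stand is at px (357,155). The holder's yaw is about 20°. Next I move above the T-bar and look with the wrist camera.

```bash
python3 -m handwheel '[{"offset":[-0.04,-0.04,0],"spin":-3,"grip":1},{"offset":[-0.08,-0.08,0],"spin":-6,"grip":1},{"offset":[-0.12,-0.12,0],"spin":-9,"grip":1},{"offset":[-0.16,-0.155,0],"spin":-12,"grip":1},{"offset":[-0.2,-0.19,0],"spin":-15,"grip":1},{"offset":[-0.24,-0.23,0],"spin":-18,"grip":1},{"offset":[-0.28,-0.27,0],"spin":-21,"grip":1},{"offset":[-0.32,-0.31,0],"spin":-24,"grip":1},{"offset":[-0.36,-0.35,0],"spin":-27,"grip":1},{"offset":[-0.4,-0.39,0],"spin":-30,"grip":1},{"offset":[-0.44,-0.425,0],"spin":-33,"grip":1},{"offset":[-0.463,-0.448,0],"spin":-34,"grip":1},{"offset":[-0.463,-0.448,0],"spin":-34,"grip":1},{"offset":[-0.463,-0.448,0],"spin":-34,"grip":1}]'
cat >> h.py <<'E'
from scipy.spatial.transform import Rotation as Ro
def pose():
    o=ctrl.get_obs();q=o['eef_rot'];T=np.eye(4);T[:3,:3]=Ro.from_quat([q[1],q[2],q[3],q[0]]).as_matrix();T[:3,3]=o['eef_pos'];return T
def wrist():
    T=pose();p=cams.camera('wrist');return p,np.linalg.inv(T@np.array(p['tool_from_camera']))
E
cat > b.py <<'E'
import sys
from h import *
p,V=wrist();save(p,sys.argv[1]);T=pose();print(np.round(T,4).tolist())
for t,z in [('housing_top',.094),('plate',.044),('handle',.107),('tbar_top',.132),('base',0),('tbar',0),('iron_stand',0)]:
    for r in landmark_of(p,t)[:2]: print(t,np.round(r['uv'],1),round(r['confidence'],2),np.round(at_z(p,r['uv'],z,V),4))
E
python3 b.py w1.png
```

```text
time_s: 2.95
eef_pos: [0.4796, 0.0123, 0.4045]
eef_rot: [-0.0, -0.174, 0.985, 0.0]
wrist_force: [0.6, 0.3, 0.1]
opening: 0.998
[[-0.939, -0.3439, -0.0004, 0.4795], [-0.3439, 0.939, 0.0004, 0.0127], [0.0003, 0.0005, -1.0, 0.4046], [0.0, 0.0, 0.0, 1.0]]
housing_top [331.1 230.5] 0.95 [0.4799 0.0153 0.094 ]
plate [331.3 295.1] 0.56 [0.5446 0.0397 0.044 ]
plate [332.4 226.8] 0.17 [0.488  0.0198 0.044 ]
tbar_top [332.6 244.2] 0.68 [0.4789 0.0157 0.132 ]
base [327.8 276.3] 0.73 [0.5447 0.0365 0.    ]
tbar [334.2 209.5] 0.72 [0.4818 0.0198 0.    ]
```

View pics/w1.png

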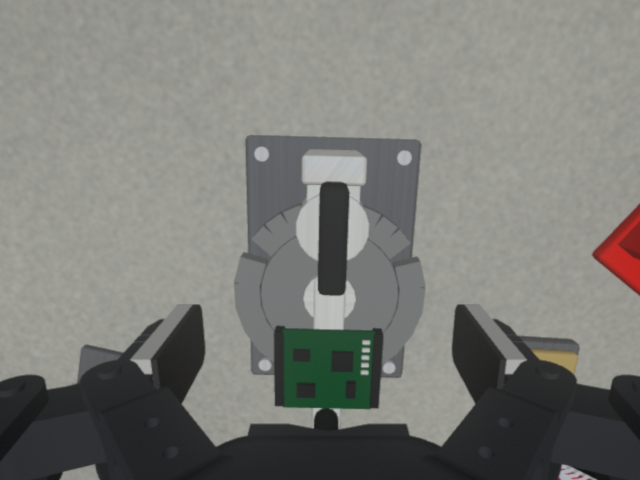

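The bar runs from px (334,183) to (332,295), in line with the tool x axis within 1–2°, and its centre is at (0.479, 0.0155). The jaws straddle it at the correct yaw, so I descend and close.

```bash
python3 -m handwheel '[{"offset":[0,0.003,0.03],"spin":0,"grip":1},{"offset":[0,0.003,0.06],"spin":0,"grip":1},{"offset":[0,0.003,0.09],"spin":0,"grip":1},{"offset":[0,0.003,0.11],"spin":0,"grip":1},{"offset":[0,0.003,0.125],"spin":0,"grip":1},{"offset":[0,0.003,0.13],"spin":0,"grip":1},{"offset":[0,0.003,0.13],"spin":0,"grip":1},{"offset":[0,0.003,0.13],"spin":0,"grip":1}]'
python3 b.py w2.png
```

```text
time_s: 4.35
eef_pos: [0.4794, 0.0147, 0.2755]
eef_rot: [0.001, -0.174, 0.985, -0.0]
wrist_force: [0.7, 0.2, -0.5]
opening: 0.998
[[-0.9392, -0.3435, 0.0016, 0.4793], [-0.3435, 0.9392, -0.0003, 0.0147], [-0.0014, -0.0009, -1.0, 0.2755], [0.0, 0.0, 0.0, 1.0]]
tbar_top [329.6 356.9] 0.86 [0.4795 0.0157 0.132 ]
base [326.8 342.4] 0.83 [0.5442 0.0378 0.    ]
tbar [330.1 243. ] 0.78 [ 0.4799  0.0165 -0.    ]
```

View pics/w2.png

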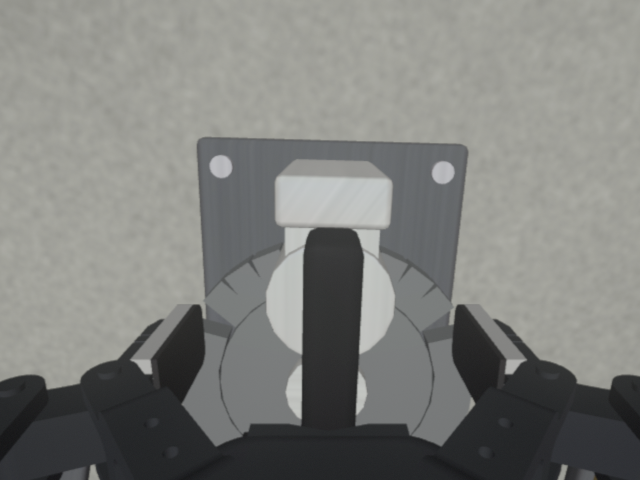

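The bar at px (330,357) lies midway between the pads. I close on it.

```bash
python3 -m handwheel '[{"offset":[0,0.001,0.002],"spin":0,"grip":0.3},{"offset":[0,0.001,0.002],"spin":0,"grip":0},{"offset":[0,0.001,0.002],"spin":0,"grip":0},{"offset":[0,0.001,0.002],"spin":0,"grip":0},{"offset":[0,0.001,0.002],"spin":0,"grip":0},{"offset":[0,0.001,0.002],"spin":0,"grip":0}]'; python3 - <<'E'
from h import *
o=ctrl.get_obs();print(o['opening'],o['wrist_force'],o['torque'],o['eef_pos'])
E
```

```text
time_s: 5.5
eef_pos: [0.4788, 0.0155, 0.2729]
eef_rot: [0.0, -0.174, 0.985, -0.0]
wrist_force: [1.0, -3.8, 0.8]
opening: 0.204
0.2036012012101766 [ 0.96851015 -3.82805962  0.82210544] [-0.40069127 -0.03788263 -0.02963626] [0.47878161 0.01548541 0.27289916]
```

The opening is about 17 mm, which means the bar is gripped. I lift 22 mm.

```bash
python3 -m handwheel '[{"offset":[0,0,-0.005],"spin":0,"grip":0},{"offset":[0,0,-0.01],"spin":0,"grip":0},{"offset":[0,0,-0.015],"spin":0,"grip":0},{"offset":[0,0,-0.019],"spin":0,"grip":0},{"offset":[0,0,-0.022],"spin":0,"grip":0},{"offset":[0,0,-0.022],"spin":0,"grip":0},{"offset":[0,0,-0.022],"spin":0,"grip":0}]'; python3 - <<'E'
from h import *
o=ctrl.get_obs();print(o['opening'],o['wrist_force'],o['torque'],o['eef_pos'])
E
```

```text
time_s: 6.38
eef_pos: [0.4786, 0.0155, 0.2937]
eef_rot: [0.0, -0.174, 0.985, -0.0]
wrist_force: [5.7, -4.7, -11.1]
opening: 0.2
0.20016780843311943 [  5.71220123  -4.73348368 -11.12415672] [-0.61133154 -1.01401697 -0.00308268] [0.47856056 0.01548537 0.2936768 ]
```

```bash
python3 -m handwheel '[{"offset":[0,0,-0.0015],"spin":0,"grip":0},{"offset":[0,0,-0.0015],"spin":2,"grip":0},{"offset":[0,0,-0.0015],"spin":4,"grip":0},{"offset":[0,0,-0.0015],"spin":6,"grip":0},{"offset":[0,0,-0.0015],"spin":8,"grip":0},{"offset":[0,0,-0.0015],"spin":8,"grip":0}]'; python3 - <<'E'
from h import *
o=ctrl.get_obs();print(o['opening'],o['wrist_force'],o['torque'],o['eef_pos'])
E
```

```text
time_s: 7.12
eef_pos: [0.4786, 0.0155, 0.2951]
eef_rot: [0.0, -0.105, 0.994, -0.0]
wrist_force: [6.4, -3.3, -12.3]
opening: 0.198
0.19812179231239063 [  6.38446201  -3.33876422 -12.32203746] [-0.52625804 -1.08114834 -0.02934755] [0.47856382 0.01553293 0.29510373]
```

```bash
python3 -m handwheel '[{"offset":[0,0,0],"spin":3,"grip":0},{"offset":[0,0,0],"spin":6,"grip":0},{"offset":[0,0,0],"spin":9,"grip":0},{"offset":[0,0,0],"spin":9,"grip":0}]'; python3 - <<'E'
from h import *
o=ctrl.get_obs();print(o['opening'],o['wrist_force'],o['torque'],o['eef_pos'])
E
```

```text
time_s: 7.62
eef_pos: [0.4785, 0.0156, 0.2951]
eef_rot: [0.0, -0.027, 1.0, 0.0]
wrist_force: [6.3, -3.1, -12.6]
opening: 0.201
0.20087680747773679 [  6.34266915  -3.13588182 -12.61178525] [-0.47335533 -1.05688932 -0.01276415] [0.47854373 0.01564712 0.29507914]
```

There is no resisting torque at 17°, so this is the free direction. I continue to 45°, lower onto the ledge and release.

```bash
python3 -m handwheel '[{"offset":[0,0,0],"spin":4,"grip":0},{"offset":[0,0,0],"spin":8,"grip":0},{"offset":[0,0,0],"spin":12,"grip":0},{"offset":[0,0,0],"spin":16,"grip":0},{"offset":[0,0,0],"spin":20,"grip":0},{"offset":[0,0,0],"spin":24,"grip":0},{"offset":[0,0,0],"spin":28,"grip":0},{"offset":[0,0,0],"spin":28,"grip":0},{"offset":[0,0,0.002],"spin":28,"grip":0},{"offset":[0,0,0.004],"spin":28,"grip":0},{"offset":[0,0,0.004],"spin":28,"grip":0}]'; python3 - <<'E'
from h import *
o=ctrl.get_obs();print(o['opening'],o['wrist_force'],o['torque'],o['eef_pos'])
E
python3 b.py w3.png
```

```text
time_s: 9.0
eef_pos: [0.4786, 0.0158, 0.2911]
eef_rot: [0.0, 0.216, 0.976, 0.0]
wrist_force: [6.3, -1.5, -11.2]
opening: 0.2
0.19984538706120827 [  6.27034645  -1.53936732 -11.22185225] [-0.204369   -1.15208662 -0.05985479] [0.4785908  0.01584703 0.2910884 ]
[[-0.9068, 0.4216, 0.0005, 0.4786], [0.4216, 0.9068, 0.0006, 0.0158], [-0.0002, 0.0008, -1.0, 0.2911], [0.0, 0.0, 0.0, 1.0]]
tbar_top [329.4 364.3] 0.57 [0.49   0.0107 0.132 ]
base [398.6 307.9] 0.81 [0.545  0.0376 0.    ]
tbar [328.9 245.9] 0.83 [0.4851 0.0131 0.    ]
```

View pics/w3.png

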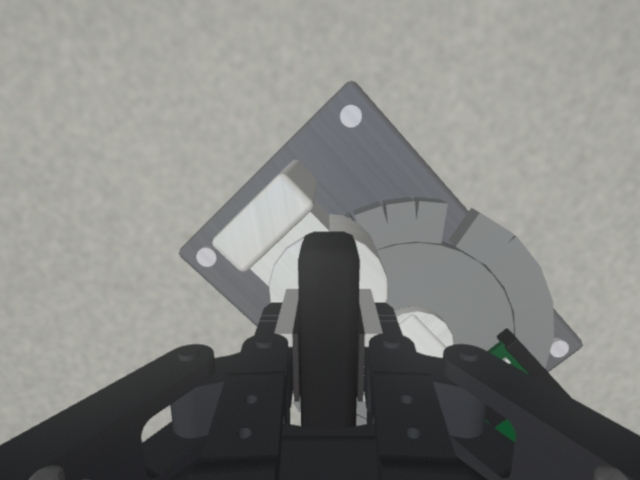

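The bar turned with the gripper by 45°. I lower a touch more and release.

```bash
python3 -m handwheel '[{"offset":[0,0,0.001],"spin":0,"grip":0},{"offset":[0,0,0.001],"spin":0,"grip":0},{"offset":[0,0,0.001],"spin":0,"grip":0.3},{"offset":[0,0,0.001],"spin":0,"grip":0.6},{"offset":[0,0,0.001],"spin":0,"grip":1},{"offset":[0,0,0.001],"spin":0,"grip":1},{"offset":[0,0,0.001],"spin":0,"grip":1},{"offset":[0,0,0.001],"spin":0,"grip":1},{"offset":[0,0,-0.04],"spin":0,"grip":1},{"offset":[0,0,-0.08],"spin":0,"grip":1},{"offset":[0,0,-0.115],"spin":0,"grip":1},{"offset":[0,0,-0.115],"spin":0,"grip":1},{"offset":[0,0,-0.115],"spin":0,"grip":1}]'; python3 b.py w4.png
```

```text
time_s: 11.02
eef_pos: [0.4783, 0.0158, 0.4065]
eef_rot: [-0.0, 0.216, 0.976, -0.0]
wrist_force: [0.2, -0.1, -0.5]
opening: 1.001
[[-0.9069, 0.4213, -0.002, 0.4782], [0.4213, 0.9069, 0.0004, 0.0158], [0.002, -0.0004, -1.0, 0.406], [0.0, 0.0, 0.0, 1.0]]
plate [386.  272.7] 0.85 [0.5447 0.0383 0.044 ]
tbar_top [328.8 253.5] 0.82 [0.4845 0.0127 0.132 ]
base [380.2 259.6] 0.59 [0.5472 0.0376 0.    ]
base [329.2 253.3] 0.45 [ 0.5211 -0.0037  0.    ]
tbar [334.3 211.7] 0.76 [0.4867 0.0174 0.    ]
iron_stand [629.7 193.5] 0.88 [0.5847 0.2683 0.    ]
iron_stand [328.5 213. ] 0.67 [0.4856 0.0121 0.    ]
```

View pics/w4.png

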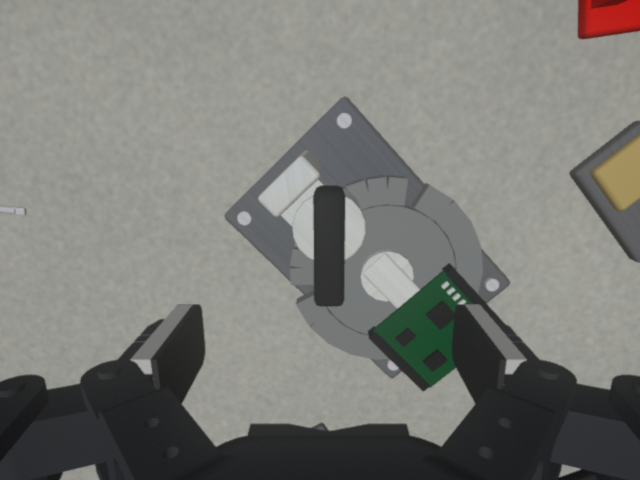

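The bar holds out by itself at 45° (px (329,245)). The swivel axis is at about (0.545, 0.038) and the yaw is 18.8°, so the handle should be at (0.654, 0.075). I move over it with the jaws tangential and look.

```bash
python3 -m handwheel '[{"offset":[-0.027,0.026,0],"spin":-8,"grip":1},{"offset":[-0.054,0.052,0],"spin":-16,"grip":1},{"offset":[-0.081,0.077,0],"spin":-25,"grip":1},{"offset":[-0.108,0.102,0],"spin":-34,"grip":1},{"offset":[-0.135,0.128,0],"spin":-43.7,"grip":1},{"offset":[-0.135,0.128,0],"spin":-43.7,"grip":1},{"offset":[-0.135,0.128,0],"spin":-43.7,"grip":1}]'; python3 b.py w5.png; python3 -c "
from h import *
print(ctrl.get_obs()['q'])"
```

```text
time_s: 12.3
eef_pos: [0.6545, 0.0749, 0.4065]
eef_rot: [-0.001, -0.162, 0.987, 0.0]
wrist_force: [-0.2, 0.9, -0.3]
opening: 1.004
[[-0.9472, -0.3207, -0.001, 0.6543], [-0.3207, 0.9472, -0.0001, 0.0748], [0.001, 0.0002, -1.0, 0.4069], [0.0, 0.0, 0.0, 1.0]]
plate [327.7  60.4] 0.66 [0.5443 0.038  0.044 ]
handle [327.9 231.2] 0.59 [0.6531 0.0749 0.107 ]
tbar_top [325.4 232.1] 0.73 [0.6483 0.0717 0.132 ]
base [324.9  70.4] 0.7 [0.5464 0.0361 0.    ]
iron_stand [617.  348.5] 0.85 [0.7001 0.3989 0.    ]
iron_stand [554.5 199.8] 0.73 [0.5837 0.2701 0.    ]
[-6.59865770e-02  3.62035251e-01  1.37630163e+00 -5.35340056e-05
  1.40278115e+00 -1.96420470e+00]
```

View pics/w5.png

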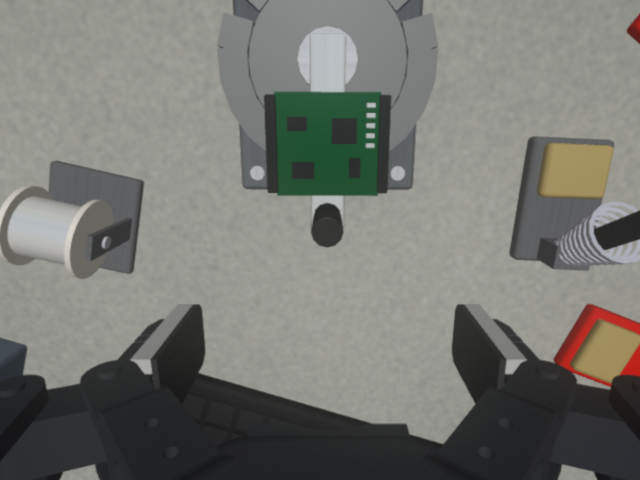

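The handle is at (0.653, 0.075), 115 mm from the axis as it should be, and centred between the jaws (px (328,230)). I descend and grip it.

```bash
python3 -m handwheel '[{"offset":[0.001,0,0.03],"spin":0,"grip":1},{"offset":[0.001,0,0.07],"spin":0,"grip":1},{"offset":[0.001,0,0.11],"spin":0,"grip":1},{"offset":[0.001,0,0.14],"spin":0,"grip":1},{"offset":[0.001,0,0.155],"spin":0,"grip":1},{"offset":[0.001,0,0.162],"spin":0,"grip":1},{"offset":[0.001,0,0.162],"spin":0,"grip":0.4},{"offset":[0.001,0,0.162],"spin":0,"grip":0},{"offset":[0.001,0,0.162],"spin":0,"grip":0},{"offset":[0.001,0,0.162],"spin":0,"grip":0},{"offset":[0.001,0,0.162],"spin":0,"grip":0},{"offset":[0.001,0,0.162],"spin":0,"grip":0}]'; python3 - <<'E'
from h import *
o=ctrl.get_obs();print(o['opening'],o['wrist_force'],o['torque'],o['eef_pos'])
T=pose();R=T[:3,:3];O=np.array([.5443,.038,T[2,3]]);v=T[:3,3]-O;r=np.hypot(*v[:2]);a0=np.arctan2(v[1],v[0]);print(r,np.degrees(a0))
for d in range(0,62,2):
    a=a0+np.radians(d);P=O+r*np.array([np.cos(a),np.sin(a),0]);print(d,np.round(R.T@(P-T[:3,3]),4).tolist()[:2],round(-d*0.73,1))
E
```

```text
time_s: 14.2
eef_pos: [0.6543, 0.0746, 0.2462]
eef_rot: [0.001, -0.163, 0.987, -0.0]
wrist_force: [-1.2, 0.0, 6.4]
opening: 0.241
0.2408291556898864 [-1.22168935  0.04545969  6.37691663] [ 0.02010906  0.20653358 -0.01001084] [0.65431543 0.07459892 0.24623632]
0.11594341782001376 18.400776007719813
0 [0.0, 0.0] 0.0
2 [0.0, 0.004] -1.5
4 [0.0002, 0.0081] -2.9
6 [0.0006, 0.0121] -4.4
8 [0.001, 0.0161] -5.8
10 [0.0016, 0.0201] -7.3
12 [0.0024, 0.0241] -8.8
14 [0.0033, 0.0281] -10.2
16 [0.0043, 0.032] -11.7
18 [0.0054, 0.0359] -13.1
20 [0.0067, 0.0397] -14.6
22 [0.0081, 0.0435] -16.1
24 [0.0097, 0.0472] -17.5
26 [0.0114, 0.0509] -19.0
28 [0.0132, 0.0545] -20.4
30 [0.0151, 0.0581] -21.9
32 [0.0172, 0.0616] -23.4
34 [0.0194, 0.065] -24.8
36 [0.0217, 0.0683] -26.3
38 [0.0241, 0.0715] -27.7
40 [0.0266, 0.0747] -29.2
42 [0.0293, 0.0778] -30.7
44 [0.032, 0.0808] -32.1
46 [0.0348, 0.0836] -33.6
48 [0.0378, 0.0864] -35.0
50 [0.0408, 0.0891] -36.5
52 [0.0439, 0.0917] -38.0
54 [0.0472, 0.0941] -39.4
56 [0.0505, 0.0965] -40.9
58 [0.0538, 0.0987] -42.3
60 [0.0573, 0.1008] -43.8
```

Gripped (opening about 20 mm). I swing the first 20°.

```bash
python3 -m handwheel '[{"offset":[0,0.004,0],"spin":-1.5,"grip":0},{"offset":[0.0002,0.0081,0],"spin":-2.9,"grip":0},{"offset":[0.0006,0.0121,0],"spin":-4.4,"grip":0},{"offset":[0.001,0.0161,0],"spin":-5.8,"grip":0},{"offset":[0.0016,0.0201,0],"spin":-7.3,"grip":0},{"offset":[0.0024,0.0241,0],"spin":-8.8,"grip":0},{"offset":[0.0033,0.0281,0],"spin":-10.2,"grip":0},{"offset":[0.0043,0.032,0],"spin":-11.7,"grip":0},{"offset":[0.0054,0.0359,0],"spin":-13.1,"grip":0},{"offset":[0.0067,0.0397,0],"spin":-14.6,"grip":0}]'; cat > c.py <<'E'
from h import *
o=ctrl.get_obs();print(o['opening'],np.round(o['wrist_force'],1),np.round(o['torque'],2),np.round(o['eef_pos'],4))
T=pose();R=T[:3,:3];O=np.array([.5443,.038,T[2,3]]);v=T[:3,3]-O;print(np.hypot(*v[:2]),np.degrees(np.arctan2(v[1],v[0]))-18.7)
E
python3 c.py
```

```text
time_s: 15.45
eef_pos: [0.636, 0.1091, 0.2463]
eef_rot: [0.002, -0.289, 0.957, -0.002]
wrist_force: [4.4, -7.7, 2.0]
opening: 0.239
0.2393833658580284 [ 4.4 -7.7  2. ] [-1.12 -0.81  0.98] [0.636  0.1091 0.2463]
0.11603314914412602 19.10375981533201
```

```bash
python3 - <<'E'
import numpy as np
r=.1159
# tool frame at start: x=(-cos,..) use radial/tangential: P(d) in (x_t,y_t) = (r(1-cos d), r sin d) approx; small skew ignored
def P(d):
    d=np.radians(d);return np.array([r*(1-np.cos(d)),r*np.sin(d)])
# start frame: x inward, y tangential(CCW). rotate tool CCW by 14.6
th=np.radians(14.6)
x=np.array([np.cos(th),-np.sin(th)]) ; # check orientation: CCW in world turns inward (x) toward -tangential
y=np.array([np.sin(th),np.cos(th)])
for d in list(range(22,60,2)):
    D=P(d)-P(20);print(d,round(D@x,4),round(D@y,4),round(-(d-20)*.73,1))
E
```

```text
22 0.0005 0.004 -1.5
24 0.001 0.008 -2.9
26 0.0018 0.012 -4.4
28 0.0026 0.016 -5.8
30 0.0036 0.0199 -7.3
32 0.0048 0.0238 -8.8
34 0.0061 0.0276 -10.2
36 0.0075 0.0314 -11.7
38 0.009 0.0351 -13.1
40 0.0107 0.0388 -14.6
42 0.0125 0.0424 -16.1
44 0.0144 0.046 -17.5
46 0.0165 0.0495 -19.0
48 0.0186 0.0529 -20.4
50 0.0209 0.0562 -21.9
52 0.0233 0.0595 -23.4
54 0.0258 0.0627 -24.8
56 0.0284 0.0657 -26.3
58 0.0312 0.0687 -27.7
```

```bash
python3 -m handwheel '[{"offset":[0.0005,0.004,0],"spin":-1.5,"grip":0},{"offset":[0.001,0.008,0],"spin":-2.9,"grip":0},{"offset":[0.0018,0.012,0],"spin":-4.4,"grip":0},{"offset":[0.0026,0.016,0],"spin":-5.8,"grip":0},{"offset":[0.0036,0.0199,0],"spin":-7.3,"grip":0},{"offset":[0.0048,0.0238,0],"spin":-8.8,"grip":0},{"offset":[0.0061,0.0276,0],"spin":-10.2,"grip":0},{"offset":[0.0075,0.0314,0],"spin":-11.7,"grip":0},{"offset":[0.009,0.0351,0],"spin":-13.1,"grip":0},{"offset":[0.0107,0.0388,0],"spin":-14.6,"grip":0},{"offset":[0.0125,0.0424,0],"spin":-16.1,"grip":0},{"offset":[0.0144,0.046,0],"spin":-17.5,"grip":0},{"offset":[0.0165,0.0495,0],"spin":-19,"grip":0},{"offset":[0.0186,0.0529,0],"spin":-20.4,"grip":0},{"offset":[0.0209,0.0562,0],"spin":-21.9,"grip":0},{"offset":[0.0233,0.0595,0],"spin":-23.4,"grip":0},{"offset":[0.0258,0.0627,0],"spin":-24.8,"grip":0},{"offset":[0.0284,0.0657,0],"spin":-26.3,"grip":0},{"offset":[0.0284,0.0657,0],"spin":-26.3,"grip":0}]'; python3 c.py; python3 b.py w6.png
```

```text
time_s: 17.82
eef_pos: [0.5755, 0.1507, 0.2462]
eef_rot: [0.002, -0.498, 0.867, 0.0]
wrist_force: [5.1, 4.5, 4.9]
opening: 0.239
0.23857187340337793 [5.1 4.5 4.9] [ 0.78 -0.87  0.22] [0.5755 0.1507 0.2462]
0.11696339763304357 55.811998828059274
[[-0.5037, -0.8638, 0.0035, 0.5755], [-0.8638, 0.5037, 0.0025, 0.1507], [-0.0039, -0.0018, -1.0, 0.2462], [0.0, 0.0, 0.0, 1.0]]
handle [328.6 355.9] 0.67 [0.5739 0.1499 0.107 ]
handle [261.5  25.8] 0.41 [0.5432 0.0655 0.107 ]
base [261.6  21. ] 0.88 [0.5443 0.0365 0.    ]
```

View pics/w6.png

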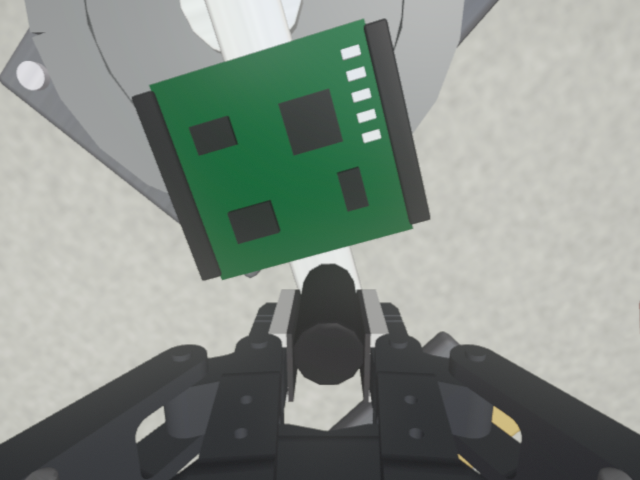

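The holder is at about 56°, and the post is still well held. I nudge it to about 58.5°, short of the notch on purpose so that the later search direction is known, then release and rise.

```bash
python3 -m handwheel '[{"offset":[0.0007,0.0024,0],"spin":0,"grip":0},{"offset":[0.0014,0.0048,0],"spin":0,"grip":0},{"offset":[0.0014,0.0048,0],"spin":0,"grip":0},{"offset":[0.0014,0.0048,0],"spin":0,"grip":0.3},{"offset":[0.0014,0.0048,0],"spin":0,"grip":0.6},{"offset":[0.0014,0.0048,0],"spin":0,"grip":1},{"offset":[0.0014,0.0048,0],"spin":0,"grip":1},{"offset":[0.0014,0.0048,0],"spin":0,"grip":1},{"offset":[0.0014,0.0048,0],"spin":0,"grip":1},{"offset":[0.0014,0.0048,-0.03],"spin":0,"grip":1},{"offset":[0.0014,0.0048,-0.08],"spin":0,"grip":1},{"offset":[0.0014,0.0048,-0.13],"spin":0,"grip":1},{"offset":[0.0014,0.0048,-0.16],"spin":0,"grip":1},{"offset":[0.0014,0.0048,-0.16],"spin":0,"grip":1},{"offset":[0.0014,0.0048,-0.16],"spin":0,"grip":1}]'; python3 c.py; python3 b.py w7.png
```

```text
time_s: 20.1
eef_pos: [0.5697, 0.1505, 0.4039]
eef_rot: [-0.001, -0.498, 0.867, 0.0]
wrist_force: [-0.5, 0.5, -1.3]
opening: 0.998
0.9984680103333875 [-0.5  0.5 -1.3] [-0.   -0.02 -0.03] [0.5697 0.1505 0.4039]
0.11529757504950408 58.560695385288525
[[-0.5048, -0.8633, -0.003, 0.5696], [-0.8633, 0.5048, -0.0002, 0.1504], [0.0016, 0.0025, -1.0, 0.4033], [0.0, 0.0, 0.0, 1.0]]
plate [278.8  68.2] 0.84 [0.5443 0.0382 0.044 ]
handle [326.7 231.4] 0.92 [0.5686 0.1499 0.107 ]
base [282.1  73.7] 0.56 [0.5454 0.036  0.    ]
tbar [373.4 315.7] 0.5 [0.5857 0.2693 0.    ]
iron_stand [375.8 318.7] 0.71 [0.5852 0.2733 0.    ]
iron_stand [550.5 282. ] 0.67 [0.4222 0.3243 0.    ]
```

View pics/w7.png

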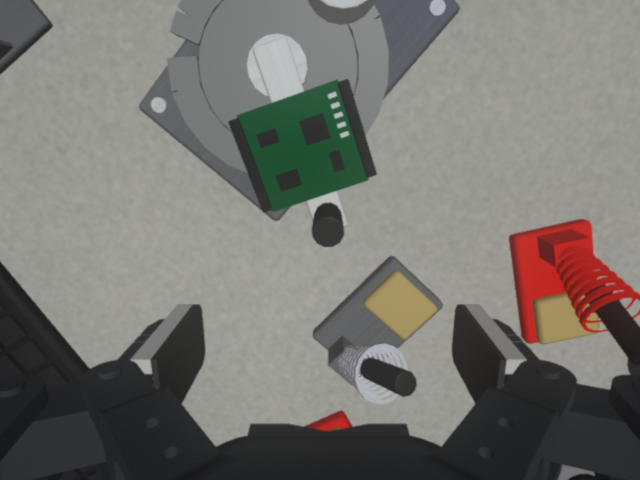

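The handle is at (0.5686, 0.1499), i.e. 59° with the distance to the iron stand about 0.12 m, and the stand has not moved. I go back to the T-bar.

```bash
python3 -m handwheel '[{"offset":[0.02,0.001,0],"spin":9,"grip":1},{"offset":[0.04,0.002,0],"spin":18,"grip":1},{"offset":[0.06,0.004,0],"spin":27,"grip":1},{"offset":[0.08,0.005,0],"spin":36,"grip":1},{"offset":[0.1,0.006,0],"spin":45,"grip":1},{"offset":[0.12,0.008,0],"spin":54,"grip":1},{"offset":[0.14,0.009,0],"spin":63,"grip":1},{"offset":[0.155,0.01,0],"spin":72,"grip":1},{"offset":[0.162,0.0105,0],"spin":80,"grip":1},{"offset":[0.162,0.0105,0],"spin":84.6,"grip":1},{"offset":[0.162,0.0105,0],"spin":84.6,"grip":1},{"offset":[0.162,0.0105,0],"spin":84.6,"grip":1}]'; python3 b.py w8.png
```

```text
time_s: 22.0
eef_pos: [0.4793, 0.016, 0.4052]
eef_rot: [0.0, 0.215, 0.977, 0.0]
wrist_force: [0.4, -0.4, 0.3]
opening: 1.002
[[-0.9076, 0.4199, -0.0, 0.4793], [0.4199, 0.9076, -0.0, 0.016], [0.0, -0.0, -1.0, 0.4052], [0.0, 0.0, 0.0, 1.0]]
housing_top [562.  266.8] 0.58 [0.5748 0.1551 0.094 ]
plate [384.9 274.2] 0.91 [0.5464 0.0372 0.044 ]
handle [564.9 266.8] 0.68 [0.5684 0.1517 0.107 ]
handle [378.6 258.6] 0.65 [0.5098 0.039  0.107 ]
tbar_top [327.4 251.7] 0.7 [0.484  0.0128 0.132 ]
base [377.6 254. ] 0.83 [0.5419 0.0379 0.    ]
tbar [328.5 211. ] 0.84 [0.485  0.0131 0.    ]
iron_stand [626.7 193.4] 0.74 [0.5838 0.2654 0.    ]
```

View pics/w8.png

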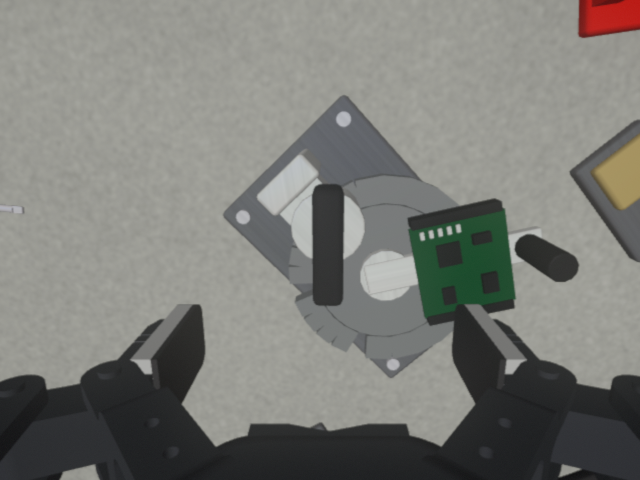

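The bar is still at 45° between the jaws (px (328,245)), and the view matches the one at release. I descend and grip.

```bash
python3 -m handwheel '[{"offset":[0,0,0.03],"spin":0,"grip":1},{"offset":[0,0,0.06],"spin":0,"grip":1},{"offset":[0,0,0.09],"spin":0,"grip":1},{"offset":[0,0,0.108],"spin":0,"grip":1},{"offset":[0,0,0.114],"spin":0,"grip":1},{"offset":[0,0,0.114],"spin":0,"grip":1},{"offset":[0,0,0.114],"spin":0,"grip":0.3},{"offset":[0,0,0.114],"spin":0,"grip":0},{"offset":[0,0,0.114],"spin":0,"grip":0},{"offset":[0,0,0.114],"spin":0,"grip":0},{"offset":[0,0,0.114],"spin":0,"grip":0},{"offset":[0,0,0.111],"spin":0,"grip":0},{"offset":[0,0,0.1095],"spin":0,"grip":0},{"offset":[0,0,0.1095],"spin":0,"grip":0}]'; python3 c.py
```

```text
time_s: 24.15
eef_pos: [0.4792, 0.0158, 0.2946]
eef_rot: [-0.0, 0.216, 0.976, -0.0]
wrist_force: [5.9, -2.1, -10.9]
opening: 0.199
0.1989543915327134 [  5.9  -2.1 -10.9] [-0.37 -0.88  0.01] [0.4792 0.0158 0.2946]
0.0688038679456125 -179.8874441596585
```

The gripper is holding the spring load. I twist back 45° while lifted, then lower.

```bash
python3 -m handwheel '[{"offset":[0,0,0],"spin":-5,"grip":0},{"offset":[0,0,0],"spin":-10,"grip":0},{"offset":[0,0,0],"spin":-15,"grip":0},{"offset":[0,0,0],"spin":-20,"grip":0},{"offset":[0,0,0],"spin":-25,"grip":0},{"offset":[0,0,0],"spin":-30,"grip":0},{"offset":[0,0,0],"spin":-35,"grip":0},{"offset":[0,0,0],"spin":-40,"grip":0},{"offset":[0,0,0],"spin":-44,"grip":0},{"offset":[0,0,0],"spin":-45,"grip":0},{"offset":[0,0,0],"spin":-45,"grip":0}]'; python3 c.py
```

```text
time_s: 25.52
eef_pos: [0.4792, 0.0157, 0.2945]
eef_rot: [-0.0, -0.174, 0.985, -0.0]
wrist_force: [4.7, -3.7, -11.6]
opening: 0.202
0.20216150106805486 [  4.7  -3.7 -11.6] [-0.66 -0.87  0.01] [0.4792 0.0157 0.2945]
0.0688289344637692 -179.75730995289135
```

```bash
python3 -m handwheel '[{"offset":[0,0,0.004],"spin":0,"grip":0},{"offset":[0,0,0.008],"spin":0,"grip":0},{"offset":[0,0,0.009],"spin":0,"grip":0},{"offset":[0,0,0.009],"spin":0,"grip":0}]'; python3 c.py;  python3 -m handwheel '[{"offset":[0,0,0.004],"spin":0,"grip":0},{"offset":[0,0,0.006],"spin":0,"grip":0},{"offset":[0,0,0.006],"spin":0,"grip":0}]'; python3 c.py
```

```text
time_s: 26.02
eef_pos: [0.4792, 0.0157, 0.2856]
eef_rot: [-0.0, -0.174, 0.985, -0.0]
wrist_force: [4.3, -3.0, -9.8]
opening: 0.2
0.2004208435813382 [ 4.3 -3.  -9.8] [-0.58 -0.84 -0.03] [0.4792 0.0157 0.2856]
0.0688049872921428 -179.7547077155757
time_s: 26.4
eef_pos: [0.4793, 0.0157, 0.2799]
eef_rot: [-0.0, -0.174, 0.985, -0.0]
wrist_force: [4.4, -3.6, -9.2]
opening: 0.201
0.20122586675720214 [ 4.4 -3.6 -9.2] [-0.69 -0.73  0.05] [0.4793 0.0157 0.2799]
0.06876511607277995 -179.75379580842295
```

The lift is about 6.7 mm with the spring still pulling, below rim level, so it seems to be entering the notch. I continue down.

```bash
python3 -m handwheel '[{"offset":[0,0,0.003],"spin":0,"grip":0},{"offset":[0,0,0.006],"spin":0,"grip":0},{"offset":[0,0,0.007],"spin":0,"grip":0},{"offset":[0,0,0.007],"spin":0,"grip":0}]'; python3 c.py
```

```text
time_s: 26.9
eef_pos: [0.4794, 0.0157, 0.2738]
eef_rot: [-0.0, -0.174, 0.985, -0.0]
wrist_force: [0.8, -4.7, -2.7]
opening: 0.201
0.20073653877718092 [ 0.8 -4.7 -2.7] [-0.81 -0.24 -0.06] [0.4794 0.0157 0.2738]
0.06865459879987201 -179.75690913989004
```

It dropped to about home height. I release, rise and check.

```bash
python3 -m handwheel '[{"offset":[0,0,0],"spin":0,"grip":0.3},{"offset":[0,0,0],"spin":0,"grip":0.6},{"offset":[0,0,0],"spin":0,"grip":1},{"offset":[0,0,0],"spin":0,"grip":1},{"offset":[0,0,0],"spin":0,"grip":1},{"offset":[0,0,0],"spin":0,"grip":1},{"offset":[0,0,-0.04],"spin":0,"grip":1},{"offset":[0,0,-0.08],"spin":0,"grip":1},{"offset":[0,0,-0.131],"spin":0,"grip":1},{"offset":[0,0,-0.131],"spin":0,"grip":1},{"offset":[0,0,-0.131],"spin":0,"grip":1}]'; python3 b.py w9.png; python3 - <<'E'
from h import *
# compare bar size/position in the same-pose views: black bar column extent
for n in ['w1.png','w9.png','w8.png']:
    im=cv2.imread('pics/'+n);m=(im.max(2)<60).astype(np.uint8);m[:, :280]=0;m[:,400:]=0;m[320:]=0
    k,l,s,c=cv2.connectedComponentsWithStats(m);i=1+np.argmax(s[1:,4]);r=cv2.minAreaRect(np.argwhere(l==i)[:,::-1].astype(np.float32));print(n,s[i],r)
p=cams.camera('scene');save(p,'scene9.png');cv2.imwrite('pics/scene9c.png',cv2.resize(cv2.cvtColor(p['color'],cv2.COLOR_RGB2BGR)[200:320,270:430],None,fx=5,fy=5,interpolation=2))
E
```

```text
time_s: 28.28
eef_pos: [0.4791, 0.016, 0.4043]
eef_rot: [-0.0, -0.174, 0.985, 0.0]
wrist_force: [-0.1, 0.2, -0.3]
opening: 0.998
[[-0.9392, -0.3434, -0.002, 0.4789], [-0.3434, 0.9392, 0.0004, 0.016], [0.0017, 0.0011, -1.0, 0.4035], [0.0, 0.0, 0.0, 1.0]]
plate [324.1 292.7] 0.89 [0.5441 0.0367 0.044 ]
handle [455. 403.] 0.94 [0.569  0.1502 0.107 ]
tbar_top [328.3 242.8] 0.74 [0.4785 0.0165 0.132 ]
base [325.  276.9] 0.97 [0.5457 0.0378 0.    ]
w1.png [ 319  183   29  112 2945] ((332.899169921875, 238.44744873046875), (27.301162719726562, 111.18741607666016), 0.9710219502449036)
w9.png [ 313  182   28  112 2949] ((326.5, 237.5), (111.0, 27.0), 90.0)
w8.png [ 313  185   30  120 3451] ((327.5, 244.5), (119.0, 29.0), 90.0)
```

View pics/w9.png

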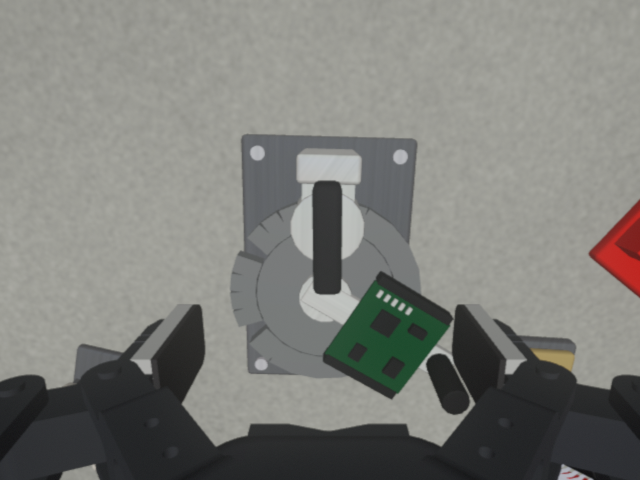

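View pics/scene9c.png

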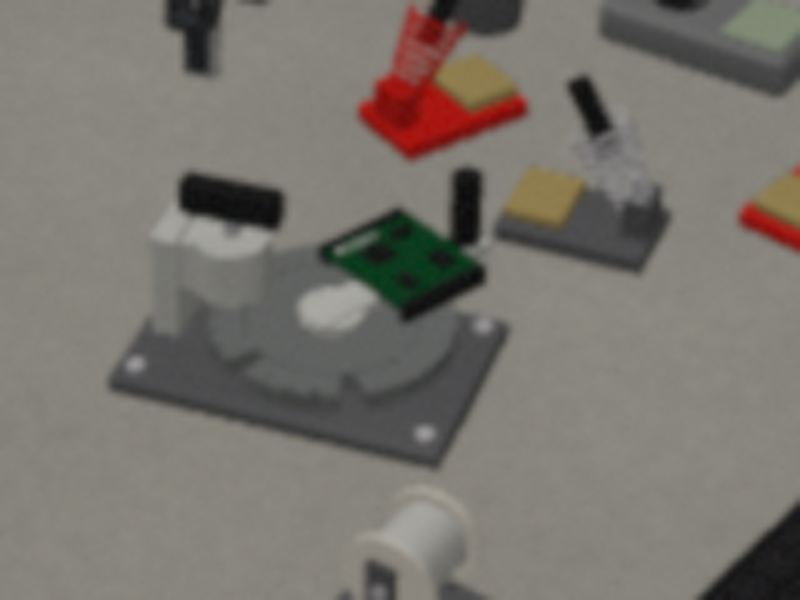

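In the same-pose view the bar measures 111.0 px. It was 111.2 px at home, was 119 px when held out, and would be about 115 px riding on the rim, so the plunger is home. The handle is at (0.569, 0.150), 0.12 m from the iron stand, and the gripper is clear.

```bash
python3 -c "
from h import *
print(ctrl.hand_in())"
```

```text
the job is handed in; nothing more can be done
None
```

I carried out the whole sequence and handed the job in at about 28 s; no verdict was reported. The T-bar was pulled up and turned freely clockwise seen from above. I twisted it 45°, and it stayed out when released. I then swung the holder counterclockwise by its handle to about 59°, on the grey iron stand's side. Finally I twisted the bar back, let the plunger drop and released it.

**Last checks:**
- **Plunger:** I take it to be home. It went below rim height while still spring-loaded. Its final grip height was within 1 mm of home, and the bar's apparent length in the wrist image was 111.0 px against 111.2 px at the start.
- **Holder:** the handle is about 0.12 m from the iron stand, under the 0.155 m limit. It measures about 59°, 1° short of the nominal 60°, which is within the lock's 1.5° play.
- **Robot and bench:** the gripper is open and clear, with wrist force near zero. The iron stand measured in the same place after the swing, and the last scene picture shows nothing disturbed. I did not measure the other loose things again.
- **Not tested:** I did not push on the handle to test the lock mechanically.

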